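Gauge handle blanks and stack the good ones to season

TASK

Sort the loose wooden handle blanks on the bench by thickness: they look alike, but some are the full 25 mm square and some are only 21 mm, which shows only in a pinch between the fingers. Stack all the full ones log-cabin fashion on the seasoning stand, starting across its two runners: two to a layer, parallel, centred on the stand and as far apart as the runners are, each layer square across the one below (an odd last one lies alone as half of the top layer). Put the undersized ones in the kindling box, and leave the other things on the bench alone.

Things in the scene. Friction and masses are not known exactly. Their poses are not given: they have to be found in the camera images.
- blank_1: square beech handle blank on the bench, 120 mm long (its x axis), section 25 x 25 mm (full) or 21 x 21 mm (undersized): the pose does not tell which; the finger opening read on it is its section within about 1 mm. 30 to 66 g. Origin: middle of the long face underneath at the start, z into the wood. Of blanks 1 to 12, 8 to 10 are present, 4 to 8 of them full.
- blank_2: square beech handle blank on the bench, 120 mm long (its x axis), section 25 x 25 mm (full) or 21 x 21 mm (undersized): the pose does not tell which; the finger opening read on it is its section within about 1 mm. 30 to 66 g. Origin: middle of the long face underneath at the start, z into the wood. (Rules call a blank's own centre blank_N_c0.)
- blank_3: square beech handle blank on the bench, 120 mm long (its x axis), section 25 x 25 mm (full) or 21 x 21 mm (undersized): the pose does not tell which; the finger opening read on it is its section within about 1 mm. 30 to 66 g. Origin: middle of the long face underneath at the start, z into the wood.
- blank_4: square beech handle blank on the bench, 120 mm long (its x axis), section 25 x 25 mm (full) or 21 x 21 mm (undersized): the pose does not tell which; the finger opening read on it is its section within about 1 mm. 30 to 66 g. Origin: middle of the long face underneath at the start, z into the wood.
- blank_5: square beech handle blank on the bench, 120 mm long (its x axis), section 25 x 25 mm (full) or 21 x 21 mm (undersized): the pose does not tell which; the finger opening read on it is its section within about 1 mm. 30 to 66 g. Origin: middle of the long face underneath at the start, z into the wood.
- blank_6: square beech handle blank on the bench, 120 mm long (its x axis), section 25 x 25 mm (full) or 21 x 21 mm (undersized): the pose does not tell which; the finger opening read on it is its section within about 1 mm. 30 to 66 g. Origin: middle of the long face underneath at the start, z into the wood.
- blank_7: square beech handle blank on the bench, 120 mm long (its x axis), section 25 x 25 mm (full) or 21 x 21 mm (undersized): the pose does not tell which; the finger opening read on it is its section within about 1 mm. 30 to 66 g. Origin: middle of the long face underneath at the start, z into the wood.
- blank_8: square beech handle blank on the bench, 120 mm long (its x axis), section 25 x 25 mm (full) or 21 x 21 mm (undersized): the pose does not tell which; the finger opening read on it is its section within about 1 mm. 30 to 66 g. Origin: middle of the long face underneath at the start, z into the wood.
- blank_9: square beech handle blank on the bench, 120 mm long (its x axis), section 25 x 25 mm (full) or 21 x 21 mm (undersized): the pose does not tell which; the finger opening read on it is its section within about 1 mm. 30 to 66 g. Origin: middle of the long face underneath at the start, z into the wood.
- blank_10: square beech handle blank on the bench, 120 mm long (its x axis), section 25 x 25 mm (full) or 21 x 21 mm (undersized): the pose does not tell which; the finger opening read on it is its section within about 1 mm. 30 to 66 g. Origin: middle of the long face underneath at the start, z into the wood.
- blank_11: square beech handle blank on the bench, 120 mm long (its x axis), section 25 x 25 mm (full) or 21 x 21 mm (undersized): the pose does not tell which; the finger opening read on it is its section within about 1 mm. 30 to 66 g. Origin: middle of the long face underneath at the start, z into the wood.
- blank_12: square beech handle blank on the bench, 120 mm long (its x axis), section 25 x 25 mm (full) or 21 x 21 mm (undersized): the pose does not tell which; the finger opening read on it is its section within about 1 mm. 30 to 66 g. Origin: middle of the long face underneath at the start, z into the wood.
- stand: fixed plywood board 170 x 170 x 12 mm with two wooden runners along its x axis, each 150 long, 22 wide, 20 mm high, centred at y = -40 and +40 mm. Runner tops (under the first layer) are 32 mm above the bench. Layers 1 and 3 lie along the stand's y, layers 2 and 4 along its x, centred over the origin. Origin: centre of the underside, on the bench; z up.
- kindling_box: open wooden box, fixed: outside 140 mm (its x) x 200 mm (its y), 70 mm high, walls and floor 8 mm thick. Origin: underside centre, on the bench.
- samovar_lid: brass samovar lid, 110 mm across, 60 mm high; bystander, to be left where it is. Origin: underside.
- tap: brass samovar tap, 80 mm long; bystander, to be left where it is. Origin: underside.
- wrench: steel wrench, 200 mm; bystander, to be left where it is. Origin: underside.
- screw_jar: amber glass jar with steel cap, 70 mm across, 90 mm high; bystander, to be left where it is. Origin: underside.
There are look-alikes about, which are no part of the job. Leave any green look-alike of the blank_2 alone.

How it is judged:
By the outcome, as a careful person would: the job done as asked, in the order asked, and still so for the second after the job is handed in, with the robot touching nothing.
Of blank_1, blank_2, blank_3, blank_4, blank_5, blank_6 only 4 to 5 are there at a start; the rules pass over those that are not, and their reading is None.
Of blank_7, blank_8, blank_9, blank_10, blank_11, blank_12 only 4 to 5 are there at a start; the rules pass over those that are not, and their reading is None.
At some moment in a run one of blank_2, blank_5, blank_8, blank_11 may be knocked a few centimetres aside while the robot is not near it.
Once in a run the grip may slacken for a moment while it holds something.
It also fails if it takes over 210 s, if anything falls off the work surface, if the arm or the gripper's body presses on something with over 40 N, if the wrist force passes 120 N, or if a joint passes its speed limit or range.

ROBOT

A 7-joint arm with a two-finger parallel gripper is mounted at the origin on the work surface. World frame = base frame: x ahead of the robot, y to its left, z up, the work surface at z = 0. Lengths are in m, angles in rad, forces in N, time in s.
With the tool pointing down it reaches from about 0.425 to 0.925 m from the base axis. Payload 6.8 kg.
Tool frame: the origin (TCP) lies on the front face of the gripper's body, between the roots of the fingers; the fingertips stand 73 mm ahead of it and the grasp point (between the pads) lies 54 mm ahead of it (env.nose_length is the distance from the TCP to the fingertips, in m); z points along the fingers, y is the direction in which the jaws open and shut (so a half turn about z gives the same grasp; the last joint's range is limited). The gripper opens to 85 mm and grips with 20 to 120 N. Pads are 22 mm wide; open, the fingers measure 114 mm over their backs; the gripper's body (76 mm by 85 mm) begins 54 mm behind the grasp point. The pads swing forward as they close: fully open they stand 13 mm farther back than shut.
Start: joints at [-1.251, 0.477, 0.022, 1.555, -0.011, 1.109, -0.083], TCP at [0.28, 0.614, 0.304] pointing down, gripper open.
Joint ranges: [-2.96, 2.96], [-0.34, 2.1], [-1.41, 1.46], [0.24, 2.44], [-1.37, 4.51], [0.17, 1.92], [-2.96, 2.96]. Speed limits (rad/s): [2.39, 2.39, 3.14, 3.14, 3.14, 3.14, 3.14].

INTERFACE

Orientations are given as a unit quaternion [w, x, y, z].
In Python, from cell import env, kin, camera, calibration, job gives the robot as it stands. The module is installed in compiled form; this text tells all that it offers. Calls block until the motion is done:
- env.reach(position, orientation): joint-space move of the TCP to a pose.
- env.movel(position, velocity=0.15, rot=None, stop_force=None): straight line of the TCP; rot=None keeps the orientation; velocity is the mean speed in m/s. With stop_force (N) it stops when the force on the tool has changed by that much, and returns True; else False.
- env.goto_joints(angles): joint-space move.
- env.grip(opening, f_grip=None): finger opening in m; f_grip is the grip in N (None keeps the last); returns when the fingers have stopped.
- env.dwell(seconds).
- kin.inverse_kinematics(position, orientation): joint angles nearest the present ones, or None.
- env.get_state(): the state.
- camera(name): name is "scene" or "top"; returns (picture, depth): 400x640x3 uint8, blue, green, red; 400x640 float32, m along the optical axis (not along the pixel's ray), 0 where there is no reading.
- calibration(name): a dict with "fx", "fy", "cx", "cy" (pixels), "k1" (the pictures are not rectified: a ray, as slopes to the right and down, at radius r is drawn at 1 + k1 r^2 times it, then the intrinsics apply), "rvec" (rotation vector, rad) and "tvec" (3), from world to camera coordinates, as OpenCV has them. Camera axes: x right, y down, z forward; pixel columns grow to the right and rows downward; lengths in m; the calibration is good to about 2 mm. A picture is of the moment at which its call begins. calibration takes no time and is no camera call.
A pose or a line that the arm cannot do raises env.PlanningError and nothing moves.
- job.job_done(): hands the job in, once; it reports no verdict.
The state is a dict: "time": time; "qpos": joint angles; "joint_velocities": joint speeds; "joint_torque": joint torques, N m; "tcp_pos": TCP position; "orientation": TCP orientation; "force": force on the tool from outside, world axes, zero at the start; "torque": the same for the moment, N m; "opening": finger opening in m.
Only numpy, scipy, OpenCV 4.12 (cv2) and the standard library are available. Lean on these libraries where they do the work, as an engineer would, in place of code of your own. Each camera call takes 0.05 s, during which the arm holds its last target. There are 200 camera calls.

## Working session

There is one attempt and no reset: what is moved stays moved. The work goes in short steps, each a Python script; the robot and the scene stay as the last script left them, time stands still between calls to the robot, and variables do not carry over. Pictures are saved under pics/ and viewed, about 12 in all and at most 16, crops included, and the job is handed in when it is done.

```bash
ls; mkdir -p pics; python3 - <<'E'
from cell import env,kin,camera,calibration,job
import cv2,numpy as np
for n in("top","scene"):
    p,d=camera(n); cv2.imwrite(f"pics/{n}0.png",p); np.save(f"{n}0.npy",d); print(n,calibration(n),d.min(),d.max())
s=env.get_state();print(s['time'],s['tcp_pos'],s['orientation'],s['opening'],env.nose_length)
E
```

```text
pics
top {'fx': 387.48865868182105, 'fy': 387.48865868182105, 'cx': 326.0884926461403, 'cy': 204.97471495096804, 'k1': 0.0005863434967322168, 'rvec': array([ 2.16881323, -2.17912548,  0.08951033]), 'tvec': array([-0.01166296,  0.53139376,  0.94857428])} 0.0 1.8523449
scene {'fx': 412.80598494942654, 'fy': 412.80598494942654, 'cx': 322.3901171568229, 'cy': 209.32865099218745, 'k1': -0.045388384965311133, 'rvec': array([ 1.4307138 ,  1.96904869, -0.95287097]), 'tvec': array([ 0.14852387, -0.29699111,  1.69993129])} 0.0 3.999955
0.1 [0.27986599 0.61380088 0.30301881] [-1.29372359e-04  2.12286015e-01  9.77207227e-01 -8.16261143e-04] 0.08511936370309522 0.0726
```

View pics/top0.png

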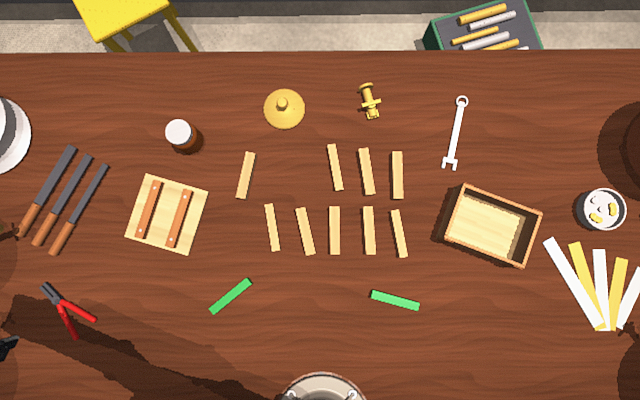

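View pics/scene0.png

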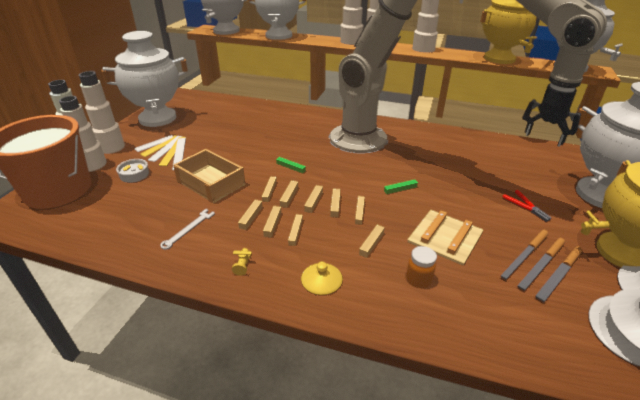

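Top view: nine tan blanks, at (245,175), (335,167), (367,171), (397,175), (272,227), (305,231), (334,230), (369,230) and (399,233). The stand is at (166,214) and the box at (492,225). Two green look-alikes, at (230,296) and (395,300), are to be left alone. Next I measure.

```bash
cat > h.py <<'E'
from cell import env,kin,camera,calibration,job
import cv2,numpy as np
from scipy.spatial.transform import Rotation as Rn
def cal(n):
    c=calibration(n);K=np.array([[c['fx'],0,c['cx']],[0,c['fy'],c['cy']],[0,0,1.]])
    R=cv2.Rodrigues(c['rvec'])[0];return K,np.array([c['k1'],0,0,0,0]),R,c['tvec']
def slopes(n,uv):
    K,D,R,t=cal(n);q=cv2.undistortPoints(np.float64(uv).reshape(-1,1,2),K,D).reshape(-1,2)
    return np.c_[q,np.ones(len(q))],R,t
def ray(n,uv,z):                       # pixels -> points on plane z
    s,R,t=slopes(n,uv);C=-R.T@t;d=s@R;return C+d*((z-C[2])/d[:,2])[:,None]
def cloud(n,d):                        # depth picture -> world points, 400x640x3
    v,u=np.mgrid[:400,:640];s,R,t=slopes(n,np.c_[u.ravel(),v.ravel()])
    P=(s*d.reshape(-1,1)-t)@R;P[d.ravel()==0]=np.nan;return P.reshape(400,640,3)
def rect(xy):                          # centre, long axis angle, (long, short)
    (c,(w,h),a)=cv2.minAreaRect(np.float32(xy)*1000)
    if w<h:a+=90;w,h=h,w
    return np.array(c)/1000,np.deg2rad((a+90)%180-90),(w,h)
def look(n="top"):
    p,d=camera(n);return p,d,cloud(n,d)
def woodmask(p):
    H=cv2.cvtColor(p,cv2.COLOR_BGR2HSV);return cv2.inRange(H,(10,50,150),(28,190,255))
def blanks(p,P,lo=.013,hi=.034):
    m=(woodmask(p)>0)&(P[...,2]>lo)&(P[...,2]<hi)
    n,L,st,ce=cv2.connectedComponentsWithStats(m.astype(np.uint8),connectivity=4);o=[]
    for i in range(1,n):
        if st[i,4]<250 or st[i,4]>1000:continue
        v,u=np.nonzero(L==i);z=np.nanmedian(P[v,u,2]);X=ray("top",np.c_[u,v],.023)[:,:2]
        c,a,s=rect(X);c=X.mean(0)
        if 90<s[0]<140 and s[1]<40:o.append((c,a,s,z,ce[i],st[i,4]))
    return o
E
python3 - <<'E'
from h import *
np.set_printoptions(precision=4,suppress=True)
p,d,P=look();K,D,R,t=cal("top");print("cam",-R.T@t)
print("table z",np.nanmedian(P[280:290,280:350,2]),np.nanstd(P[280:290,280:350,2]))
H=cv2.cvtColor(p,cv2.COLOR_BGR2HSV)
for uv in[(245,175),(334,230),(166,214),(148,205),(492,225),(466,190),(320,280)]:print(uv,H[uv[1],uv[0]],P[uv[1],uv[0]])
for b in blanks(p,P):print(*b)
z=P[...,2];u,v=np.meshgrid(range(640),range(400))
for nm,(x0,x1,y0,y1),(l,h),zz in[("board",(110,220,160,265),(.006,.017),.012),("run",(110,220,160,265),(.026,.04),.032),("box",(425,560,170,280),(.06,.08),.07)]:
    m=((z>l)&(z<h)&(u>x0)&(u<x1)&(v>y0)&(v<y1)).astype(np.uint8)
    n,L,st,ce=cv2.connectedComponentsWithStats(m)
    for i in range(1,n):
        if st[i,4]>60:
            X=ray("top",np.argwhere(L==i)[:,::-1],zz);print(nm,st[i,4],rect(X[:,:2]),X.mean(0))
v=cv2.resize(p[130:270,110:430],None,fx=2.5,fy=2.5);cv2.imwrite("pics/crop1.png",v)
E
```

```text
cam [ 0.4462 -0.0192  0.9914]
table z 0.000948668586719482 0.0016456015007394848
(245, 175) [ 19 108 247] [0.6079 0.1898 0.0265]
(334, 230) [ 21 101 251] [ 0.4686 -0.0336  0.0245]
(166, 214) [ 23  88 251] [0.5113 0.3916 0.0136]
(148, 205) [ 13 153 242] [0.5326 0.4289 0.0332]
(492, 225) [ 24  80 252] [ 0.4797 -0.4338  0.0074]
(466, 190) [ 13 131  70] [ 0.5657 -0.361   0.0363]
(320, 280) [ 10 165 151] [ 0.3432  0.0022 -0.0007]
[ 0.6294 -0.0378] 0.17201325855783856 (120.32164764404297, 20.89447784423828) 0.0215673866609439 [335.2397 166.3763] 388
[ 0.6181 -0.1171] 0.14483316963054435 (120.55613708496094, 25.93684959411621) 0.02559885447840439 [366.6742 170.6392] 485
[0.6097 0.1895] -0.20818968873974536 (119.89796447753906, 24.736175537109375) 0.025420063917569714 [245.4147 174.5421] 463
[ 0.6081 -0.1946] 0.00817609492094931 (120.10387420654297, 26.53825569152832) 0.025494660292707975 [397.4509 174.3547] 499
[0.4778 0.1207] 0.1666430275092074 (119.24934387207031, 20.377010345458984) 0.021720934046581944 [272.1933 226.6186] 388
[ 0.4695 -0.035 ] -0.005382381721104644 (117.06730651855469, 
[... 264 characters left out ...]
0.025756740620635474 [305.3679 230.4799] 473
[ 0.4612 -0.1954] 0.17089369892508285 (119.4212646484375, 22.140077590942383) 0.021904855381704995 [398.9882 232.7005] 424
board 3137 (array([0.5132, 0.3899]), np.float64(1.2800595632231642), (171.92520141601562, 169.65206909179688)) [0.5123 0.387  0.012 ]
run 576 (array([0.5246, 0.4282]), np.float64(-0.29044594638069576), (149.47549438476562, 24.77387809753418)) [0.5242 0.4287 0.032 ]
run 576 (array([0.5017, 0.3516]), np.float64(-0.2892910665739829), (149.3822021484375, 24.424217224121094)) [0.5013 0.3521 0.032 ]
box 1255 (array([ 0.4785, -0.4094]), np.float64(1.1953796958321872), (202.99012756347656, 146.0371856689453)) [ 0.4786 -0.4134  0.07  ]
```

View pics/crop1.png

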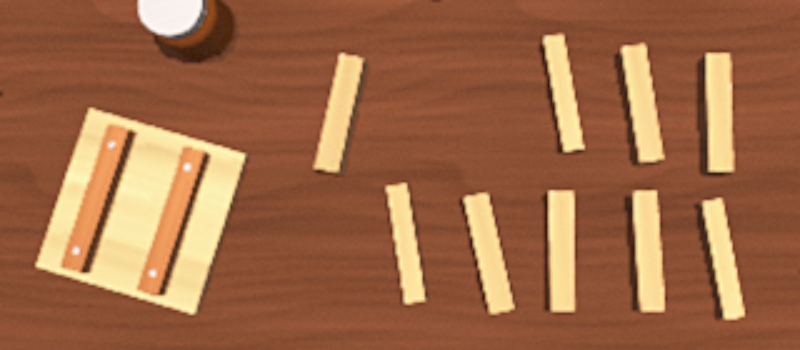

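Depth already hints at six full and three undersized blanks (those at u,v = (335,166), (272,227) and (399,233)), but I'll check each one by pinch. The stand is at (0.513, 0.390) with yaw -0.29, and its runner and board sizes match. The crop confirms that my targets are the tan blanks and that the green bars are separate.

```bash
cat >> h.py <<'E'
S=np.array([.513,.390]);SA=-.29;B=np.array([.4785,-.4115]);BA=1.195;HI=.26;ZG=.0775
down=lambda a:np.array([[np.cos(a),np.sin(a),0],[np.sin(a),-np.cos(a),0],[0,0,-1.]]).T
def quat(a):
    q=Rn.from_matrix(down(a)).as_quat();return q[[3,0,1,2]]
def over(c,a,z=HI):                    # go above c, tool x along +-a, the easier half turn
    q0=np.array(env.get_state()['qpos']);best=None
    for k in(0,np.pi):
        j=kin.inverse_kinematics([*c,z],quat(a+k))
        if j is None or abs(j[6])>2.8:continue
        w=np.abs(np.array(j)-q0).max()
        if best is None or w<best[0]:best=(w,a+k)
    env.reach([*c,z],quat(best[1]));return best[1]
def say(t):
    s=env.get_state();print(t,"t=%.1f open=%.4f F=%s tcp=%s"%(s['time'],s['opening'],np.round(s['force'],1),np.round(s['tcp_pos'],4)));return s
def pick(c,a):
    env.grip(.048);over(c,a)
    if env.movel([*c,ZG],.25,stop_force=15):say("TOUCH")
    env.grip(0,60);s=say("grip");env.movel([*c,HI],.3);return say("lift")['opening']
def place(c,a,zb,rel=.045,up=.001):
    over(c,a);say("over")
    env.movel([*c,zb+ZG+.03],.3);hit=env.movel([*c,zb+ZG+up],.05,stop_force=8);say("down hit=%s"%hit)
    env.grip(rel);env.movel([*c,HI],.3)
def slot(i):                           # i-th full blank -> centre, angle, bottom z
    l,k=divmod(i,2);o=(-.04,.04)[k];v=np.array([o,0] if l%2==0 else [0,o])
    R=np.array([[np.cos(SA),-np.sin(SA)],[np.sin(SA),np.cos(SA)]])
    return S+R@v,SA+(np.pi/2 if l%2==0 else 0),.032+.025*l
def near(xy):
    p,d,P=look();bs=blanks(p,P);b=min(bs,key=lambda b:np.hypot(*(b[0]-xy)));return b,bs
E
python3 - <<'E'
from h import *
b,bs=near((.61,.19));print(len(bs),b[0],b[1])
w=pick(b[0],b[1])
if w>.023: place(*slot(0))
say("end")
p,d,P=look();cv2.imwrite("pics/a1.png",p);print(len(blanks(p,P)))
E
```

```text
9 [0.60976794 0.18946929] -0.20818968873974536
grip t=3.8 open=0.0240 F=[-1.1 -1.   6.6] tcp=[0.611  0.1899 0.0796]
lift t=4.6 open=0.0233 F=[-0.3 -0.4 -1.2] tcp=[0.609  0.1893 0.2592]
over t=5.6 open=0.0237 F=[ 0.2 -0.2 -0.2] tcp=[0.4755 0.3998 0.2587]
down hit=True t=6.7 open=0.0234 F=[ 0.1 -1.5  5.1] tcp=[0.4745 0.4012 0.1116]
end t=7.7 open=0.0450 F=[-1.  -0.9 -0.2] tcp=[0.4746 0.4013 0.2605]
9
```

```bash
sed -i 's/ZG=.0775/ZG=.0795/' h.py; cat >> h.py <<'E'
def stack(P,p):                        # tops of blanks on the stand, by layer
    for l in range(4):
        zt=.057+.025*l;m=(woodmask(p)>0)&(np.abs(P[...,2]-zt)<.008)&(np.hypot(P[...,0]-S[0],P[...,1]-S[1])<.12)
        n,L,st,ce=cv2.connectedComponentsWithStats(m.astype(np.uint8),connectivity=4)
        R=np.array([[np.cos(SA),-np.sin(SA)],[np.sin(SA),np.cos(SA)]])
        for i in range(1,n):
            if st[i,4]>100:
                X=ray("top",np.argwhere(L==i)[:,::-1],zt)[:,:2];c,a,s=rect(X)
                print("layer",l+1,"stand-frame mm",np.round((c-S)@R*1000,1),"mean",np.round((X.mean(0)-S)@R*1000,1),"ang %.1f"%np.rad2deg(a-SA),"size",np.round(s,0),"z %.4f"%np.nanmedian(P[L==i][:,2]),st[i,4])
E
python3 - <<'E'
from h import *
over((.6,0),0)
p,d,P=look();cv2.imwrite("pics/a2.png",p[:, :560])
for b in blanks(p,P):print(np.round(b[0],4),round(b[1],3),np.round(b[2]),b[3])
stack(P,p)
E
```

```text
[ 0.6179 -0.1172] 0.149 [121.  26.] 0.025417996097804176
[ 0.6085 -0.1947] 0.008 [120.  26.] 0.025509656530638223
[ 0.4695 -0.1211] 0.051 [118.  26.] 0.025530285577221132
[ 0.4609 -0.1953] 0.17 [119.  22.] 0.02160036112311506
layer 1 stand-frame mm [-39.7  -2.7] mean [-40.2  -2.8] ang 89.9 size [118.  26.] z 0.0573 504
```

View pics/a2.png

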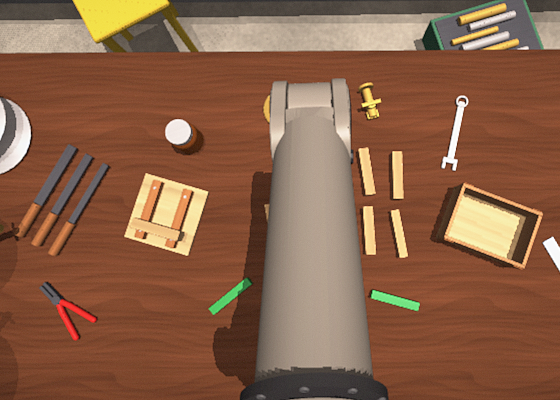

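The first blank sits in place: across -40 mm, 2.7 mm off along its length, height right. I carry on, taking a new picture before each pick.

```bash
cat >> h.py <<'E'
def nxt(guess,i,nb=0):
    """pick the blank near guess from a new picture; full -> slot i, undersized -> box place nb"""
    p,d,P=look();bs=[b for b in blanks(p,P) if -.29<b[0][1]<.27]
    print(len(bs),"seen; guess",guess);b=min(bs,key=lambda b:np.hypot(*(b[0]-guess)))
    print(" ",np.round(b[0],4),round(b[1],3),np.round(b[2]),"z %.4f"%b[3],"others",[np.round(x[0],2).tolist() for x in bs])
    if np.hypot(*(b[0]-guess))>.02:print("MOVED");return None
    w=pick(b[0],b[1])
    if w<.015:print("LOST");return None
    if w>.0225: place(*slot(i));return "full"
    o,up=[(-.027,.003),(.027,.003),(0,.03)][nb];c=B+o*np.array([np.sin(BA),-np.cos(BA)])
    place(c,BA,.008,rel=.030,up=up);return "small"
E
python3 - <<'E'
from h import *
print(nxt((.468,.038),1))
over((.6,0),0);p,d,P=look();stack(P,p)
E
```

```text
4 seen; guess (0.468, 0.038)
  [ 0.4695 -0.1211] 0.047 [118.  26.] z 0.0258 others [[0.62, -0.12], [0.61, -0.19], [0.47, -0.12], [0.46, -0.2]]
MOVED
None
layer 1 stand-frame mm [-39.7  -2.7] mean [-40.2  -3. ] ang 89.9 size [118.  26.] z 0.0575 507
```

```bash
python3 - <<'E'
from h import *
r=nxt((.4695,-.1211),1);print(r)
if r=="full":
    p,d,P=look();bs=blanks(p,P);print([np.round(x[0],3).tolist() for x in bs])
    over((.5,-.15),0);p,d,P=look();stack(P,p)
E
```

```text
4 seen; guess (0.4695, -0.1211)
  [ 0.4693 -0.1211] 0.056 [119.  26.] z 0.0256 others [[0.62, -0.12], [0.61, -0.19], [0.47, -0.12], [0.46, -0.2]]
grip t=11.9 open=0.0234 F=[-0.5 -1.   4.9] tcp=[ 0.4704 -0.1211  0.0811]
lift t=12.7 open=0.0233 F=[-0.6  0.1 -1. ] tcp=[ 0.4685 -0.1208  0.2593]
over t=14.5 open=0.0237 F=[ 0.2  0.  -1.4] tcp=[0.5524 0.3764 0.2601]
down hit=True t=15.6 open=0.0236 F=[-0.6 -0.9  4.8] tcp=[0.5511 0.3783 0.1132]
full
[[0.618, -0.117], [0.609, -0.195], [0.595, -0.008], [0.478, 0.121], [0.469, -0.035], [0.468, 0.038], [0.461, -0.195]]
layer 1 stand-frame mm [39.6 -2.9] mean [39.5 -2.7] ang 90.0 size [119.  25.] z 0.0572 495
layer 1 stand-frame mm [-39.7  -2.7] mean [-40.1  -2.7] ang 89.9 size [118.  26.] z 0.0574 509
```

The blank at (.629,-.038) was knocked to (.595,-.008), as the task said could happen. It will be measured again when its turn comes.

```bash
python3 - <<'E'
from h import *
over((.5,.33),0)
r=nxt((.468,.038),2);print(r)
over((.5,-.15),0);p,d,P=look();stack(P,p)
E
```

```text
7 seen; guess (0.468, 0.038)
  [0.4678 0.0378] 0.223 [120.  24.] z 0.0256 others [[0.62, -0.12], [0.61, -0.19], [0.6, -0.01], [0.48, 0.12], [0.47, -0.04], [0.47, 0.04], [0.46, -0.2]]
grip t=23.0 open=0.0236 F=[-1.1  0.6  6. ] tcp=[0.4689 0.0381 0.081 ]
lift t=23.7 open=0.0238 F=[-1.3  0.9 -0.6] tcp=[0.4671 0.0377 0.2593]
over t=24.9 open=0.0236 F=[ 0.5 -0.5 -1.4] tcp=[0.5019 0.3498 0.2588]
down hit=True t=25.9 open=0.0237 F=[-1.6 -1.3  5.1] tcp=[0.5012 0.3515 0.1381]
full
layer 1 stand-frame mm [39.6 18.9] mean [39.6 18.9] ang 89.8 size [76. 25.] z 0.0574 316
layer 1 stand-frame mm [-39.7  18.5] mean [-40.2  18.7] ang 89.9 size [76. 26.] z 0.0574 323
layer 2 stand-frame mm [ -0.3 -42.5] mean [ -0.7 -42.4] ang -0.7 size [120.  26.] z 0.0826 536
```

Placements show a constant -2.6 mm along the stand's y, whichever way the tool is turned. I'll check the stand centre again by colour in the first picture before correcting.

```bash
python3 - <<'E'
from h import *
p=cv2.imread("pics/top0.png");H=cv2.cvtColor(p,cv2.COLOR_BGR2HSV)
R=np.array([[np.cos(SA),-np.sin(SA)],[np.sin(SA),np.cos(SA)]])
f=lambda X:np.round((X-S)@R*1000,1)
roi=np.zeros((400,640),np.uint8);roi[165:262,115:215]=255
bright=cv2.inRange(H,(10,40,190),(30,200,255))&roi
cs,_=cv2.findContours(bright,cv2.RETR_EXTERNAL,cv2.CHAIN_APPROX_NONE);c=max(cs,key=cv2.contourArea)
c2,a,s=rect(ray("top",c.reshape(-1,2),.012)[:,:2]);print("board",f(c2),a,s)
run=cv2.inRange(H,(9,130,190),(17,255,255))&roi
n,L,st,ce=cv2.connectedComponentsWithStats(run)
for i in range(1,n):
    if st[i,4]>150:
        X=ray("top",np.argwhere(L==i)[:,::-1],.032)[:,:2];r=rect(X);print("runner",st[i,4],f(r[0]),f(X.mean(0)),r[1:])
E
```

```text
board [-1.3  2. ] 1.28016675545704 (170.84912109375, 170.79261779785156)
runner 480 [-1.3 41.9] [-1.8 41.8] (np.float64(-0.2901102549252913), (148.293701171875, 20.86406135559082))
runner 479 [ -1.4 -38.3] [ -2.3 -38.3] (np.float64(-0.2892910665739829), (148.58726501464844, 21.075021743774414))
```

```bash
python3 - <<'E'
from h import *
p,d,P=look()
K,D,R_,t=cal("top");R=np.array([[np.cos(SA),-np.sin(SA)],[np.sin(SA),np.cos(SA)]])
# rectified stand-frame views at several heights, 0.25 mm... 3 px/mm
out=[]
for z in(.012,.032,.057,.0825):
    g=np.mgrid[-95:95:.5,-95:95:.5]/1000  # rows=x(-), cols=y
    xy=np.stack([-g[0].ravel(),-g[1].ravel()],1)@R.T+S
    uv=cv2.projectPoints(np.c_[xy,np.full(len(xy),z)],cv2.Rodrigues(R_)[0],t,K,D)[0].reshape(380,380,2).astype(np.float32)
    im=cv2.remap(p,uv[...,0],uv[...,1],cv2.INTER_CUBIC)
    for y in(-85,-60,-40,40,60,85):cv2.line(im,(int(190-2*y),0),(int(190-2*y),379),(255,0,0),1)
    for x in(-85,-52.5,-27.5,27.5,52.5,85):cv2.line(im,(0,int(190-2*x)),(379,int(190-2*x)),(0,0,255),1)
    out.append(im)
o=np.vstack([np.hstack(out[:2]),np.hstack(out[2:])]);cv2.imwrite("pics/st.png",cv2.resize(o,(600,600),interpolation=cv2.INTER_AREA))
E
```

```text
(no output)
```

View pics/st.png

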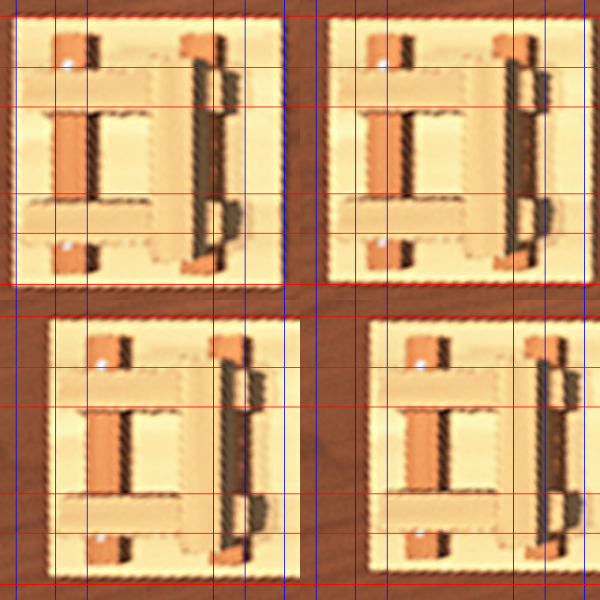

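The colour edges put the stand centre about (-1.2, +1.8) mm from my estimate. The blanks lie about 4 mm off along the stand's y. There is plenty of time, so I park the third blank, shift the first two, and put it back at the corrected centre.

```bash
sed -i 's/^def slot(i):.*/SC=S.copy()\ndef slot(i,S=None):\n    S=SC if S is None else S/' h.py
cat >> h.py <<'E'
_R=np.array([[np.cos(SA),-np.sin(SA)],[np.sin(SA),np.cos(SA)]])
SOLD=S.copy();SC=SOLD+_R@[-.001,.0042]     # robot-side centre, corrected
S=SOLD+_R@[-.0012,.0018]                   # camera-side centre
def regrip(i):
    c,a,zb=slot(i,SOLD);env.grip(.048);over(c,a,zb+.15);env.movel([*c,zb+ZG+.001],.2,stop_force=15);env.grip(0,60);say("regrip");return c,a,zb
E
python3 - <<'E'
from h import *
c,a,zb=regrip(2);env.movel([*c,HI],.3)
place(np.array([.46,.215]),0,0.)
for i in(0,1):
    c,a,zb=regrip(i);env.movel([*c,zb+ZG+.02],.1);n=slot(i)[0];env.movel([*n,zb+ZG+.02],.05);say("shift")
    print(env.movel([*n,zb+ZG+.001],.04,stop_force=8));env.grip(.045);env.movel([*n,HI],.3)
p,d,P=look();bs=blanks(p,P);print([(np.round(b[0],3).tolist(),round(b[1],2)) for b in bs])
over((.5,-.15),0);p,d,P=look();stack(P,p);cv2.imwrite("pics/b1.png",cv2.resize(p[130:270,110:350],None,fx=3,fy=3));say("")
E
```

```text
regrip t=31.6 open=0.0233 F=[-0.1 -1.6  6.5] tcp=[0.5027 0.3523 0.1395]
over t=32.8 open=0.0235 F=[0.5 0.9 0.2] tcp=[0.4595 0.2146 0.2591]
down hit=True t=34.0 open=0.0236 F=[0.9 0.6 0.5] tcp=[0.46   0.215  0.0819]
regrip t=37.0 open=0.0236 F=[-0.9 -1.   7.5] tcp=[0.4757 0.4021 0.1146]
shift t=37.6 open=0.0237 F=[ 0.3  0.2 -0.2] tcp=[0.4745 0.4061 0.131 ]
True
regrip t=40.6 open=0.0233 F=[-1.5 -0.8  7.6] tcp=[0.5523 0.3796 0.1149]
shift t=41.2 open=0.0236 F=[ 1.3  0.2 -0.8] tcp=[0.5512 0.3833 0.131 ]
True
[([0.618, -0.117], np.float64(0.14)), ([0.608, -0.195], np.float64(0.01)), ([0.596, -0.008], np.float64(0.17)), ([0.478, 0.121], np.float64(0.17)), ([0.469, -0.035], np.float64(-0.01)), ([0.461, -0.196], np.float64(0.17)), ([0.457, 0.214], np.float64(-0.02))]
layer 1 stand-frame mm [40.1 -2. ] mean [40.1 -2.1] ang 90.0 size [118.  25.] z 0.0575 492
layer 1 stand-frame mm [-39.5  -1.8] mean [-39.7  -2. ] ang 89.9 size [119.  26.] z 0.0574 515
 t=44.6 open=0.0451 F=[ 0.3 -0.1  0.4] tcp=[ 0.5007 -0.1486  0.2599]
```

View pics/b1.png

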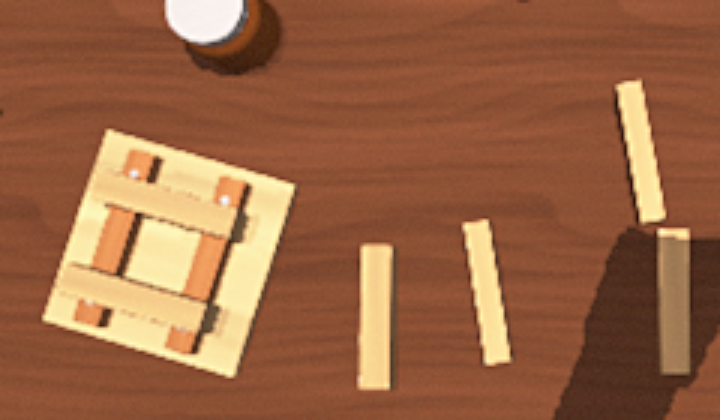

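Layer 1 is now centred to within about 1–2 mm: the overhang seen on both runners matches the expected parallax. Now layer 2.

```bash
python3 - <<'E'
from h import *
over((.5,.34),0)
r=nxt((.457,.214),2)
if r=="full": r=nxt((.469,-.035),3);print(r)
over((.5,-.15),0);p,d,P=look();stack(P,p)
E
```

```text
7 seen; guess (0.457, 0.214)
  [0.4572 0.2136] -0.016 [120.  24.] z 0.0257 others [[0.62, -0.12], [0.61, -0.19], [0.6, -0.01], [0.48, 0.12], [0.47, -0.04], [0.46, -0.2], [0.46, 0.21]]
grip t=48.5 open=0.0235 F=[-1.2 -0.9  5.6] tcp=[0.4582 0.2143 0.0811]
lift t=49.2 open=0.0237 F=[-0.1  0.1 -0.6] tcp=[0.4565 0.2132 0.2592]
over t=49.9 open=0.0233 F=[ 0.4 -0.  -1.2] tcp=[0.5009 0.3554 0.2572]
down hit=True t=50.9 open=0.0233 F=[-1.4 -1.2  6.3] tcp=[0.5015 0.3559 0.1382]
6 seen; guess (0.469, -0.035)
  [ 0.469  -0.0351] -0.005 [117.  25.] z 0.0256 others [[0.62, -0.12], [0.61, -0.19], [0.6, -0.01], [0.48, 0.12], [0.47, -0.04], [0.46, -0.2]]
grip t=54.8 open=0.0237 F=[-0.5  0.7  6.1] tcp=[ 0.4701 -0.035   0.081 ]
lift t=55.5 open=0.0236 F=[-0.5 -0.3 -0.4] tcp=[ 0.4682 -0.0351  0.2592]
over t=57.2 open=0.0233 F=[ 0.4 -0.7 -0.9] tcp=[0.5257 0.4308 0.2598]
down hit=True t=58.3 open=0.0234 F=[-0.9 -1.1  4.8] tcp=[0.5243 0.4325 0.1381]
full
layer 1 stand-frame mm [40.1  6.9] mean [40.   6.7] ang 90.5 size [46. 25.] z 0.0574 192
layer 1 stand-frame mm [-39.7   6.5] mean [-39.9   6.1] ang 90.6 size [47. 25.] z 0.0575 198
layer 2 stand-frame mm [ 0.3 40. ] mean [ 0.2 39.9] ang -0.7 size [120.  26.] z 0.0823 534
layer 2 stand-frame mm [ -0.  -40.1] mean [ -0.3 -40. ] ang -0.3 size [120.  26.] z 0.0826 534
```

Layer 2 is at ±40 mm, square and centred. Next layer 3.

```bash
python3 - <<'E'
from h import *
over((.5,.34),0)
r=nxt((.618,-.117),4);print(r)
if r=="full": r=nxt((.608,-.195),5);print(r)
over((.5,-.15),0);p,d,P=look();stack(P,p)
E
```

```text
5 seen; guess (0.618, -0.117)
  [ 0.6178 -0.1171] 0.149 [121.  26.] z 0.0257 others [[0.62, -0.12], [0.61, -0.19], [0.6, -0.01], [0.48, 0.12], [0.46, -0.2]]
grip t=66.3 open=0.0239 F=[-0.3  0.4  6.9] tcp=[ 0.6191 -0.1173  0.0816]
lift t=67.0 open=0.0236 F=[-0.9  0.2 -1. ] tcp=[ 0.6171 -0.1169  0.2593]
over t=69.0 open=0.0239 F=[-0.3 -0.1 -0.7] tcp=[0.4763 0.4041 0.2599]
down hit=True t=69.9 open=0.0235 F=[-0.5 -0.5  6.2] tcp=[0.4747 0.4055 0.1635]
full
4 seen; guess (0.608, -0.195)
  [ 0.6084 -0.1945] 0.008 [120.  27.] z 0.0256 others [[0.61, -0.19], [0.6, -0.01], [0.48, 0.12], [0.46, -0.2]]
grip t=74.4 open=0.0236 F=[-1.   0.4  7.5] tcp=[ 0.6096 -0.1949  0.0816]
lift t=75.2 open=0.0237 F=[ 0.2  0.1 -1.4] tcp=[ 0.6077 -0.1942  0.2595]
over t=77.3 open=0.0235 F=[-0.7 -0.  -1. ] tcp=[0.5528 0.381  0.26  ]
down hit=True t=78.2 open=0.0232 F=[-1.  -0.9  5.1] tcp=[0.5514 0.3828 0.1636]
full
layer 2 stand-frame mm [-0.6 39.7] mean [-0.7 39.8] ang -1.8 size [55. 26.] z 0.0825 246
layer 2 stand-frame mm [ -0.8 -40. ] mean [ -1.1 -39.9] ang 0.9 size [55. 25.] z 0.0825 242
layer 3 stand-frame mm [40.  0.] mean [39.9 -0.5] ang 90.0 size [119.  25.] z 0.1073 546
layer 3 stand-frame mm [-39.6   0.4] mean [-40.    0.1] ang 89.9 size [119.  26.] z 0.1074 564
```

Layer 3 reads exact. Now the remaining three, which are probably undersized.

```bash
python3 - <<'E'
from h import *
over((.5,.2),0);over(B,BA)
for k,g in enumerate([(.461,-.196),(.478,.121),(.596,-.008)]):
    r=nxt(g,6,k);print(r)
    if r!="small":break
over((.5,0.05),0);p,d,P=look();stack(P,p);say("")
cv2.imwrite("pics/c1.png",cv2.resize(p[60:290],None,fx=1.25,fy=1.25))
E
```

```text
1 seen; guess (0.461, -0.196)
  [ 0.5952 -0.008 ] 0.175 [120.  21.] z 0.0215 others [[0.6, -0.01]]
MOVED
None
layer 2 stand-frame mm [-0.6 39.7] mean [-0.7 39.8] ang -1.8 size [55. 26.] z 0.0825 244
layer 2 stand-frame mm [ -0.8 -40. ] mean [ -1.  -39.8] ang 0.9 size [55. 25.] z 0.0824 241
layer 3 stand-frame mm [40.  0.] mean [39.8 -0.6] ang 90.0 size [119.  25.] z 0.1075 550
layer 3 stand-frame mm [-39.6   0.3] mean [-40.1  -0. ] ang 90.2 size [119.  25.] z 0.1074 558
 t=86.3 open=0.0449 F=[-0.  -0.5 -0.3] tcp=[0.5003 0.0487 0.2602]
```

View pics/c1.png

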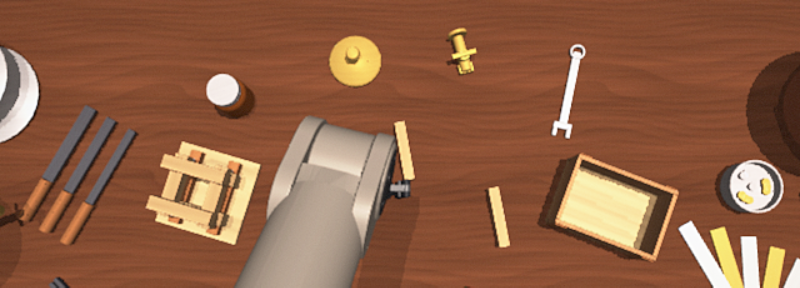

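The stack is fine. Only the arm's own cover near the box hid the blanks, so I look from the stand side instead.

```bash
python3 - <<'E'
from h import *
for k,g in enumerate([(.461,-.196),(.478,.121),(.596,-.008)]):
    over((.5,.34),0);r=nxt(g,6,k);print(r)
    if r!="small":break
over((.5,.34),0);p,d,P=look();print([np.round(b[0],3) for b in blanks(p,P)]);say("")
cv2.imwrite("pics/c2.png",cv2.resize(p[60:290],None,fx=1.25,fy=1.25))
E
```

```text
3 seen; guess (0.461, -0.196)
  [ 0.461  -0.1955] 0.171 [119.  22.] z 0.0216 others [[0.6, -0.01], [0.48, 0.12], [0.46, -0.2]]
grip t=90.9 open=0.0196 F=[ 0.1 -0.3  7.5] tcp=[ 0.4619 -0.1957  0.0809]
lift t=91.6 open=0.0194 F=[-0.2  0.6 -1.3] tcp=[ 0.4606 -0.1947  0.2591]
over t=92.9 open=0.0196 F=[ 0.7  0.  -0.5] tcp=[ 0.4532 -0.4012  0.2589]
down hit=True t=93.9 open=0.0192 F=[ 1.7 -1.   3.7] tcp=[ 0.4544 -0.4027  0.098 ]
small
2 seen; guess (0.478, 0.121)
  [0.4777 0.1207] 0.167 [119.  20.] z 0.0217 others [[0.6, -0.01], [0.48, 0.12]]
grip t=100.0 open=0.0197 F=[-0.6  0.1  6.7] tcp=[0.4785 0.1211 0.0809]
lift t=100.8 open=0.0194 F=[0.4 0.2 0.1] tcp=[0.4769 0.121  0.2593]
over t=102.7 open=0.0196 F=[0.1 0.5 0.8] tcp=[ 0.5047 -0.42    0.2597]
down hit=True t=103.8 open=0.0186 F=[-1.5  3.2 10. ] tcp=[ 0.5046 -0.422   0.0987]
small
1 seen; guess (0.596, -0.008)
  [ 0.5958 -0.0082] 0.173 [120.  21.] z 0.0217 others [[0.6, -0.01]]
grip t=110.4 open=0.0192 F=[-1.2 -0.2  6.5] tcp=[ 0.5969 -0.0081  0.0813]
lift t=111.1 open=0.0192 F=[ 0.6 -0.7 -0.5] tcp=[ 0.5952 -0.008   0.2596]
over t=112.7 open=0.0194 F=[0.  0.5 0.3] tcp=[ 0.4794 -0.4103  0.2593]
down hit=False t=113.6 open=0.0195 F=[-0.1  0.4  0. ] tcp=[ 0.4793 -0.4121  0.1193]
small
[array([ 0.501, -0.425])]
 t=117.2 open=0.0298 F=[ 0.5 -0.8 -0.2] tcp=[0.5007 0.339  0.2601]
```

View pics/c2.png

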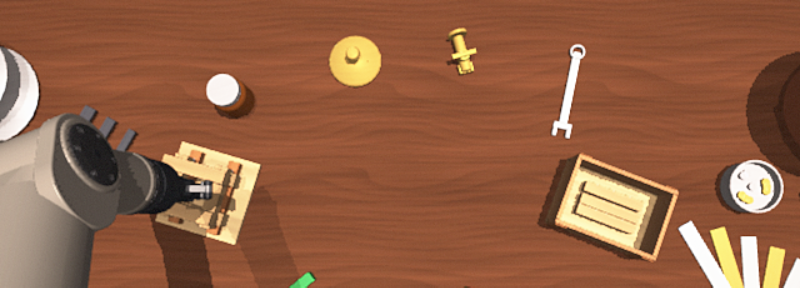

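All three undersized blanks lie flat in the box and the bench is clear. One last stack check with the arm away, then I hand in.

```bash
python3 - <<'E'
from h import *
over((.5,0),0);env.dwell(.5);p,d,P=look();stack(P,p)
cv2.imwrite("pics/e.png",cv2.resize(p[60:290],None,fx=1.25,fy=1.25))
q,_=camera("scene");cv2.imwrite("pics/e2.png",cv2.resize(q[120:320,150:550],None,fx=2,fy=2))
E
```

```text
layer 2 stand-frame mm [-0.6 39.7] mean [-0.7 39.8] ang -1.8 size [55. 26.] z 0.0825 246
layer 2 stand-frame mm [ -0.8 -40. ] mean [ -0.9 -40. ] ang 0.9 size [55. 25.] z 0.0822 240
layer 3 stand-frame mm [40.  0.] mean [39.8 -0.4] ang 90.0 size [119.  25.] z 0.1073 552
layer 3 stand-frame mm [-39.6   0.3] mean [-40.    0.1] ang 90.2 size [119.  25.] z 0.1074 561
```

View pics/e2.png

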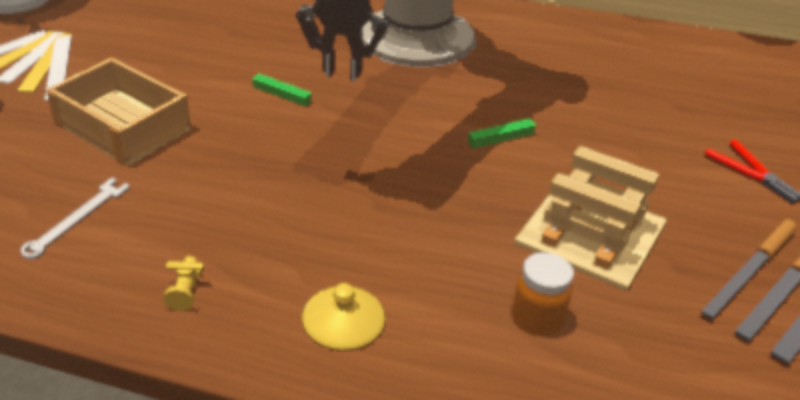

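The scene view shows a clean three-layer log cabin at about (600,205). The box at (120,110) holds the undersized blanks, and the bystanders and green bars have not moved.

```bash
python3 -c "
from cell import env,job
print(env.get_state()['time']);job.job_done()"
```

```text
119.05
the job is handed in; nothing more can be done
```

I handed the job in at 119 s of the 210 allowed: all nine blanks are sorted, six full ones on the stand and three undersized ones in the kindling box.

- **Sorting:** the full blanks read 23.2–24.0 mm in the pinch, about 1–2 mm under 25 mm. The undersized ones read 18.6–19.7 mm. The two groups were clearly apart, and the depth picture agreed on every blank.
- **Stack:** three layers of two. The last checks put layers 2 and 3 at 39.5–40 mm from centre, about 1 mm or less off lengthwise, with the tops at the right heights.
- **Correction made:** the first placements sat about 3–4 mm off along the stand's y, so I lifted and shifted those three blanks. Layer 1 still reads about 2 mm off lengthwise. The overhangs I estimated by eye in a crop suggested about 1–1.5 mm.
- **Knocked blank:** the undersized one that started near (0.63, -0.04) was knocked aside during the run. I measured it again and boxed it.
- **Box:** lowering the first two blanks stopped 7–8 mm higher than planned, on light contact (at most about 10 N). The picture shows all three lying inside the box.
- **Bench:** the final pictures show the lid, tap, wrench, jar and green look-alikes where they started. I saw no sign of the grip slackening.

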